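# Pack the oven tray and vent the sample jar

### The arm

A 6-joint arm with a two-finger parallel gripper is mounted at the origin on the work surface. World frame = base frame: x ahead of the robot, y to its left, z up, the work surface at z = 0. Lengths are in m, angles in rad, forces in N, time in s.
With the tool pointing down it reaches from about 0.375 to 0.975 m from the base axis. Payload 3.8 kg.
Tool frame: the origin (TCP) lies between the finger pads, 19 mm behind the fingertips; this is the grasp point; z points along the fingers, y is the line along which they close (so a half turn about z gives the same grasp; the last joint's range is limited). The gripper opens to 85 mm and grips with 20 to 120 N. Pads are 22 mm wide; open, the fingers measure 114 mm over their backs; the gripper's body (76 mm by 85 mm) begins 54 mm behind the grasp point. The pads swing forward as they close: fully open they stand 13 mm farther back than shut.
Start: joints at [1.138, 0.264, 1.604, -0, 1.274, -0.037], TCP at [0.26, 0.623, 0.25] pointing down, gripper open.
Joint ranges: [-2.63, 2.63], [-0.94, 2.18], [0.31, 2.57], [-1.31, 4.45], [0, 2.66], [-2.55, 2.55]. Speed limits (rad/s): [2.57, 2.57, 3.14, 3.14, 3.14, 3.14].

### API

Orientations are given as a 3x3 rotation matrix whose columns are the frame's x, y, z axes.
In Python, from cell import env gives the robot as it stands.
- The arm moves only by the shell command python3 jog.py [OPENING] [FORCE], which reads ROWS from standard input. ROWS is a JSON object whose key "ticks" holds a list of rows, 1 to 12 of them, each of 6 numbers: dx, dy, dz in cm, then a rotation vector rx, ry, rz in units of 0.2 rad; each row shifts and turns the commanded pose from where the row before left it, along the tool's axes as they then stand; what a row does not reach is not made up. A row lasts 1/12 s, in which the tool goes at most 0.0417 m and 0.125 rad, less where a joint would pass 70% of its speed; a pose out of reach is approached as far as the arm can. OPENING is the finger opening in m, set as the command begins (- or left out keeps the last). The fingers move at their own pace and stop on an object; FORCE is the grip in N (left out, the last holds). Time passes only in rows, so rows that do not move let the fingers close. It prints the time, the measured TCP pose, the force, the opening and the grip force at its end. Input that does not fit is refused with a message, and nothing moves.
- env.state(): the state, without advancing time (a new reading comes with each control period).
- env.capture(name): name is "side" or "top"; returns a dict with "image" (384x512x3 uint8, red, green, blue), "fx", "fy", "cx", "cy" (pixels), "rvec" (rotation vector, rad) and "tvec" (3), from world to camera coordinates, as OpenCV has them. Camera axes: x right, y down, z forward; pixel columns grow to the right and rows downward; lengths in m; the calibration is good to about 2 mm. A picture is of the moment at which its call begins. There is no depth.
- env.finish_job(): hands the job in; it is judged then, once.
The state is a dict: "clock": time; "joints": joint angles; "qvel": joint speeds; "effort": joint torques, N m; "position": TCP position; "tcp_rot": TCP orientation; "contact_force": force on the tool from outside, world axes, zero at the start; "torque": the same for the moment, N m; "finger_gap": finger opening in m; "finger_force": force on a finger pad.
Only numpy, scipy, OpenCV 4.12 (cv2) and the standard library are available. Lean on these libraries where they do the work, as an engineer would, in place of code of your own. Each camera call takes 0.05 s, during which the arm holds its last target. There are 200 camera calls.

### The job

Finish packing the steel oven tray: stand the yellow-banded canister and the glass jar with the loose, white-marked blue cap upright on its floor in the space left, setting the jar down and not dropping it. With the full tray now keeping the jar from turning, screw its cap on until it bottoms out, then back it off a quarter turn so the jar can vent in the oven, and finish still gripping the cap there, so it cannot creep while I tape it. Leave everything else on the bench where it is, and leave the jar and the block already in the tray standing in it.

Things in the scene. Friction and masses are not known exactly. Their poses are not given: they have to be found in the camera images.
- tray: Open steel oven tray, fixed, 70 x 216 x 30 mm outside (own x, y, z); walls and floor 3 mm, so 64 x 210 mm inside, inner floor 3 mm above the bench; wire handles reach 15 mm beyond each end. Origin: centre of its underside; y along it, z up. It holds a row along y: the packed jar at the -y end, the block at the +y end, between them about 113 mm free.
- jar: The jar to pack: square glass jar, body 56 x 56 mm, 78 mm high to its shoulder, grey rings inside, about 0.31 kg with cap, upright on the bench. Origin: centre of its underside; x, y square to its sides, z up. Grip two facing sides of its body. Fits the tray any of four ways round, sides square to the tray's. Free, it turns along with its cap; in the tray the walls stop it.
- jar_cap: That jar's blue ribbed screw cap, 46 mm diameter, 20 mm high, white line on top from centre to rim (own +x); already caught on the thread. Origin: centre of its underside, on the jar's axis, 80 mm above the jar's underside when bottomed and 4.2 mm higher per full turn unscrewed; z up. Bottomed, its x is the jar's x.
- cap_turn (a joint): How far the cap is unscrewed from bottomed, rad: 0 is bottomed (hard stop); grows anticlockwise seen from above (unscrewing, rising 0.67 mm per rad), falls clockwise (screwing on). Starts between 2.0 and 3.8; past 5.0 it comes off the thread. Turning takes about 0.07 N m; the cap stays where it is left.
- canister: Aluminium canister with a yellow band, to be packed: plain closed cylinder 48 mm diameter, 64 mm high, about 0.2 kg, upright on the bench. Origin: centre of its underside, z up.
- packed_jar: A second such square glass jar (56 x 56 mm body, 78 mm to its shoulder), closed with a plain blue cap without white line, 100 mm high in all, 0.3 kg, loose in the tray at its -y end. Origin: centre of its underside, z up.
- block: Aluminium temperature-probe block, 56 x 40 x 50 mm (own x, y, z), 0.3 kg, loose in the tray against its +y end. Origin: centre of its underside, z up.
- bottle: Bystander: clear water bottle with a blue cap, 64 mm diameter, 198 mm high, on the bench. Origin: centre of its underside.
- mug: Bystander: white mug, 80 mm diameter, 85 mm high, handle at its +y. Origin: centre of its underside.
- ring_stack: Bystander: stack of grey sealing rings (one piece), 72 mm diameter, 96 mm high. Origin: centre of its underside.
- ring: Bystander: a single grey sealing ring lying flat, 72 mm diameter, 8 mm thick. Origin: centre of its underside.
- red_tin: Bystander: closed red tin box, 194 x 119 x 92 mm. Origin: centre of its underside.
- shears: Bystander: trimming shears with black handles lying flat, 170 mm long along their own x, 8 mm thick. Origin: at their pivot, on the bench.

How it is judged:
On the way, in this order (a step that is already met when the one before it is completed fails the run):
1. the jar and the canister stand upright on the tray's floor among the things packed there (x of jar in the frame of tray between -0.009 and 0.009 m and y of jar in the frame of tray between -0.082 and 0.082 m and z of jar in the frame of tray between -0.002 and 0.007 m and angle between each of jar, canister, packed_jar, block's own z axis and vertical below 0.08 rad and x of canister in the frame of tray between -0.009 and 0.009 m and y of canister in the frame of tray between -0.085 and 0.085 m and z of canister in the frame of tray between -0.002 and 0.007 m and x of packed_jar in the frame of tray between -0.009 and 0.009 m and y of packed_jar in the frame of tray between -0.082 and 0.082 m and z of packed_jar in the frame of tray between -0.002 and 0.007 m and x of block in the frame of tray between -0.009 and 0.009 m and y of block in the frame of tray between -0.09 and 0.09 m and z of block in the frame of tray between -0.002 and 0.007 m), for 0.2 s.
2. with everything packed, the cap is bottomed out (all of step 1 and value of joint cap_turn below 0.08 rad), for 0.2 s.
At the end, for the whole second after the job is handed in: Jar, canister, packed jar and block stand upright (0.08 rad) on the tray's floor (within 4 mm); the cap, once bottomed, is backed off 1.27 to 1.87 rad and still; the fingers reach round the cap (TCP within 15 mm of its axis, under 32 mm above its underside) and grip it with over 3 N (all of step 1 and value of joint cap_turn between 1.27 and 1.87 rad and velocity of joint cap_turn between -0.1 and 0.1 rad/s and contact force between the fingers and jar_cap above 3 N and horizontal distance between the grasp point and jar_cap below 0.015 m and z of the grasp point in the frame of jar_cap below 0.032 m and linear speed of jar below 0.02 m/s); the arm keeps its last pose, push and grip.
It fails at once if the cap comes off its thread (unscrewed past 5.0 rad) (value of joint cap_turn above 5 rad).
It fails at once if the glass jar is tipped by more than 0.4 rad (angle between jar's own z axis and vertical above 0.4 rad).
It fails at once if the glass jar is dropped (falls free faster than 0.7 m/s) (linear speed of jar above 0.7 m/s and contact force between the fingers and jar below 0.1 N).
It fails at once if a bystander on the bench is pushed more than 30 mm (distance of any of bottle, mug, ring_stack, ring, red_tin, shears from where it was at the start of the episode above 0.03 m).
It fails at once if a thing already packed is tipped or lifted out of the tray (angle between any of packed_jar, block's own z axis and vertical above 0.35 rad or height (world z) of any of packed_jar, block above 0.03 m).
It also fails if it takes over 67 s, if anything falls off the work surface, if the arm or the gripper's body presses on something with over 40 N, if the wrist force passes 120 N, or if a joint passes its speed limit or range.

## Working session

There is one attempt and no reset: what is moved stays moved. The work goes in short steps, Python scripts to look and compute and a shell command to move; the robot and the scene stay as the last step left them, time stands still between calls to the robot, and variables do not carry over. Pictures are saved under pics/ and viewed, at most 12 in all, crops included, and the job is handed in when it is done.

```bash
ls; mkdir -p pics
python3 - <<'E'
from cell import env
import cv2
for n in("top","side"):
    c=env.capture(n);cv2.imwrite(f"pics/{n}0.png",c["image"][:,:,::-1]);print(n,c["fx"],c["fy"],c["cx"],c["cy"],c["rvec"],c["tvec"])
s=env.state();print(s["clock"],s["position"],s["tcp_rot"])
E
```

```text
cell.py
jog.py
pics
top 354.74638204223345 354.74638204223345 262.389782657161 189.79704557020563 [ 2.13748991 -2.11376795  0.19406174] [-0.01158857  0.58441146  1.16129625]
side 489.21294623469265 489.21294623469265 261.92391496477 186.09259904042085 [ 1.06865476 -2.36905246  1.07231994] [0.37205424 0.35198337 1.49633218]
0.1 [0.25999907 0.62224333 0.24878773] [[-9.22673426e-01  3.85581379e-01 -8.65623013e-04]
 [ 3.85582340e-01  9.22671614e-01 -1.83066562e-03]
 [ 9.28152081e-05 -2.02287546e-03 -9.99997950e-01]]
```
View pics/top0.png

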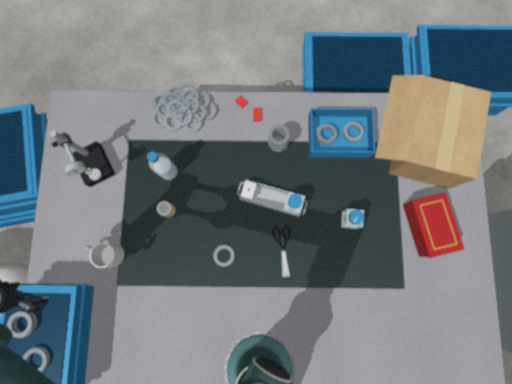

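View pics/side0.png

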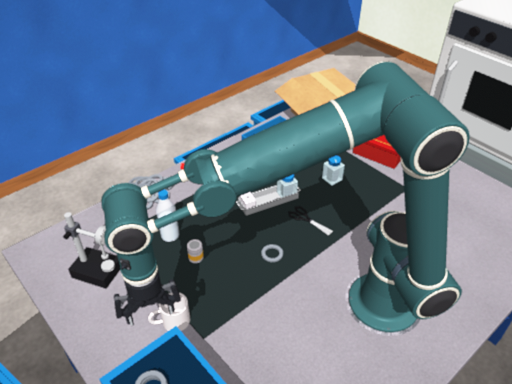

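The top view shows the tray at (272,198), with the packed jar at its right end (295,201) and the block at its left (248,188). The jar to pack is at (352,218) and the canister at (166,209). The bottle (162,165), mug (105,255), ring (223,256), shears (283,250) and red tin (434,225) are bystanders. Next I'll zoom in.

Create h.py:
```python
import numpy as np,cv2
from cell import env
def cap(n): 
    c=env.capture(n); c["R"]=cv2.Rodrigues(np.array(c["rvec"],float))[0]; c["t"]=np.array(c["tvec"],float); return c
def ray(c,u,v):
    d=c["R"].T@np.array([(u-c["cx"])/c["fx"],(v-c["cy"])/c["fy"],1.]); return -c["R"].T@c["t"],d
def onz(c,u,v,z):
    o,d=ray(c,u,v); return o+d*(z-o[2])/d[2]
def proj(c,p):
    q=c["R"]@np.array(p,float)+c["t"]; return np.array([c["fx"]*q[0]/q[2]+c["cx"],c["fy"]*q[1]/q[2]+c["cy"]])
def crop(c,u0,v0,w,h,k): 
    return cv2.resize(c["image"][v0:v0+h,u0:u0+w,::-1],None,fx=k,fy=k,interpolation=cv2.INTER_CUBIC)
```

Run:
```python
from h import *
t=cap("top"); print(-t["R"].T@t["t"]);s=cap("side");print(-s["R"].T@s["t"])
a=crop(t,225,170,150,70,5)
cv2.imwrite("pics/z1.png",a)
# side: tray/jar crop, canister crop
b=crop(s,230,145,130,75,6); cv2.imwrite("pics/z2.png",b)
```

```text
[ 0.36409305 -0.00675109  1.24806678]
[-0.40766341  0.87599698  1.25210481]
```

View pics/z1.png

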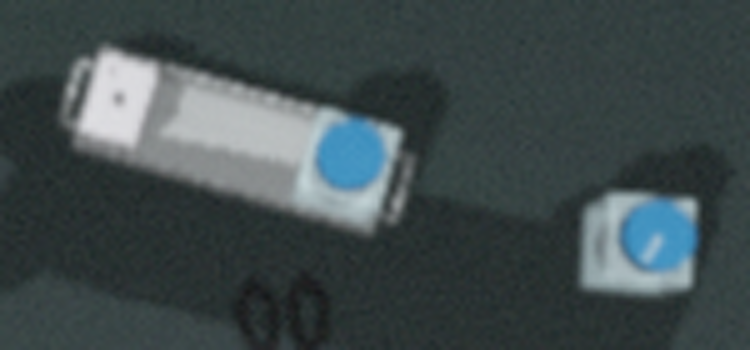

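View pics/z2.png

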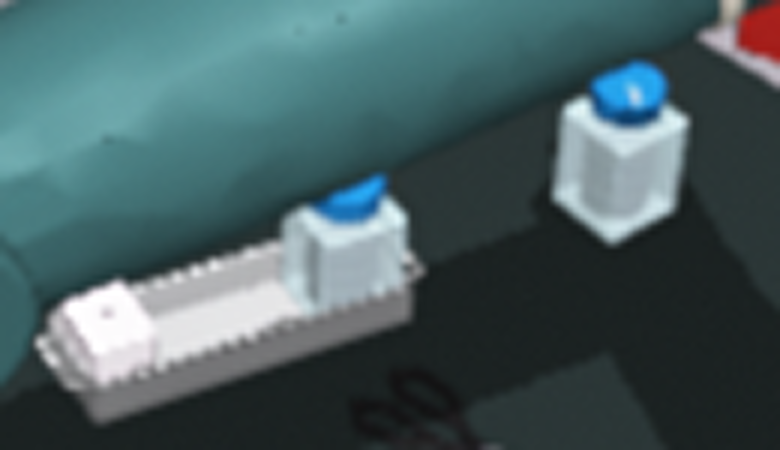

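The zooms show the block at the tray's left (+y) end, the packed jar at its right (-y) end, and the free gap between them. The loose cap's white line runs from crop (660,238) towards (648,262). Now I'll measure.

Run:
```python
from h import *
t=cap("top"); s=cap("side")
def blobs(c,m,lo):
    n,l,st,ce=cv2.connectedComponentsWithStats(m.astype(np.uint8)); return [(i,st[i],ce[i],l==i) for i in range(1,n) if st[i][4]>=lo]
for c,nm in((t,"top"),(s,"side")):
    h=cv2.cvtColor(c["image"],cv2.COLOR_RGB2HSV)
    m=(h[...,0]>95)&(h[...,0]<112)&(h[...,1]>150)&(h[...,2]>120)
    for i,st,ce,_ in blobs(c,m,40):
        if (225<ce[0]<375 and 140<ce[1]<235): print(nm,"cap",st,ce,onz(c,*ce,.102 if nm=="top" else .092)) 
    m=(h[...,0]>12)&(h[...,0]<35)&(h[...,1]>90)&(h[...,2]>90); 
    for i,st,ce,_ in blobs(c,m,15):
        if 150<ce[0]<215 and 190<ce[1]<270: print(nm,"yellow",st,ce,onz(c,*ce,.03))
print("top crop pts z=.03")
P=lambda x,y,z:onz(t,225+(x+.5)/5-.5,170+(y+.5)/5-.5,z).round(4)
for x,y in((160,68),(320,110),(140,155),(370,232),(75,150),(100,47)): print((x,y),P(x,y,.03))
print("block top corners",[P(x,y,.053) for x,y in((105,50),(160,66),(140,150),(80,135))])
print("packed/jar", [P(x,y,.081) for x,y in((325,105),(403,128))],[P(x,y,.078) for x,y in((612,193),(697,200),(692,292),(603,288))])
# canister top mask
h=cv2.cvtColor(t["image"],cv2.COLOR_RGB2HSV)
g=h[195:225,150:185,2]; print(g)
print("white line",P(660,238,.102),P(648,262,.102))
```

```text
top cap [289 194  12  13 114] [294.66666667 200.5877193 ] [ 0.5408863 -0.1109762  0.102    ]
top cap [350 211  14  12 105] [356.47619048 216.0952381 ] [ 0.49229433 -0.31105113  0.102     ]
top yellow [169 206   6  11  18] [172.5        211.16666667] [0.51032996 0.30447207 0.03      ]
side cap [329 155  12  11  88] [334.39772727 159.625     ] [ 0.49606993 -0.3128055   0.092     ]
side cap [283 174  11   8  53] [288.66037736 177.90566038] [ 0.53362872 -0.10637679  0.092     ]
side yellow [188 252  15   9  71] [195.49295775 257.02816901] [0.49880084 0.34203261 0.03      ]
top crop pts z=.03
(160, 68) [0.6121 0.0155 0.03  ]
(320, 110) [ 0.5835 -0.0965  0.03  ]
(140, 155) [0.5503 0.0285 0.03  ]
(370, 232) [ 0.4985 -0.1308  0.03  ]
(75, 150) [0.5533 0.0737 0.03  ]
(100, 47) [0.6267 0.0579 0.03  ]
block top corners [array([0.6196, 0.0531, 0.053 ]), array([0.6088, 0.0151, 0.053 ]), array([0.5502, 0.0279, 0.053 ]), array([0.5601, 0.069 , 0.053 ])]
packed/jar [array([ 0.5777, -0.0961,  0.081 ]), array([ 0.5627, -0.1481,  0.081 ])] [array([ 0.521 , -0.2869,  0.078 ]), array([ 0.5169, -0.3432,  0.078 ]), array([ 0.4559, -0.3374,  0.078 ]), array([ 0.4579, -0.279 ,  0.078 ])]
[[64 64 67 ... 44 46 45]
 [63 63 68 ... 45 49 45]
 [68 65 65 ... 46 48 46]
 ...
 [43 48 46 ... 66 73 68]
 [48 47 53 ... 68 70 69]
 [45 47 48 ... 74 67 68]]
white line [ 0.4887 -0.3113  0.102 ] [ 0.4731 -0.303   0.102 ]
```

Run:
```python
from h import *
t=cap("top"); s=cap("side")
a=crop(t,150,192,36,36,10);b=crop(s,177,225,36,45,10)
a=cv2.copyMakeBorder(a,0,90,0,0,cv2.BORDER_CONSTANT)
cv2.imwrite("pics/z3.png",np.hstack([a,b]))
h=cv2.cvtColor(s["image"],cv2.COLOR_RGB2HSV)
m=(h[...,0]>12)&(h[...,0]<35)&(h[...,1]>90)&(h[...,2]>90)
v,u=np.nonzero(m[240:275,180:215]);print("side yellow",u.min()+180,u.max()+180,v.min()+240,v.max()+240)
```

```text
side yellow 188 202 252 260
```

View pics/z3.png

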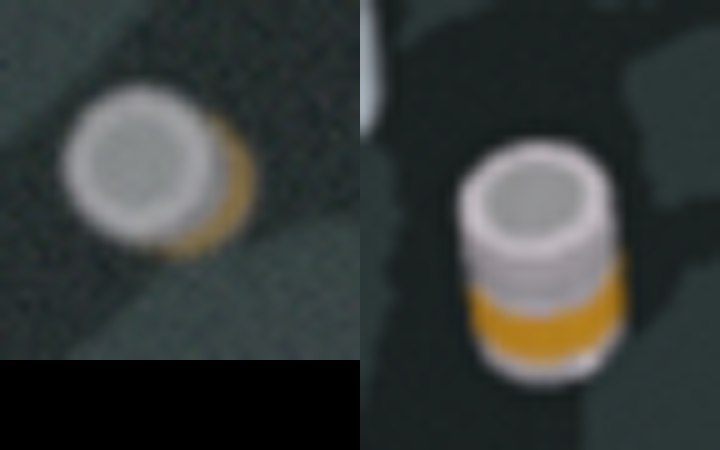

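The canister's top centre is at crop (140,165) in the top view and (176,198) in the side panel.

```bash
cat >> h.py <<'E'
def go(x,y,z=None,yaw=None):
    "tool-axis steps to a world target; yaw = world angle of tool y (deg)"
    s=env.state();R=np.array(s["tcp_rot"]);p=np.array(s["position"])
    d=np.array([x,y,p[2] if z is None else z])-p
    a=np.degrees(np.arctan2(R[1,1],R[0,1])); print("clock %.2f pos %s yawY %.1f j6 %.2f"%(s["clock"],p.round(4),a,s["joints"][5]))
    print("tool delta",(R.T@d).round(4),"tilt",R[:2,2].round(4))
    if yaw is not None:
        e=(a-yaw+180)%360-180; print("rz",np.radians(e).round(4),"tool delta after turn",(lambda c,q:np.array([[c,q,0],[-q,c,0],[0,0,1]])@(R.T@d))(np.cos(np.radians(e)),np.sin(np.radians(e))).round(4))
E
python3 - <<'E'
from h import *
t=cap("top"); s=cap("side")
print(onz(t,163.55,208.05,.064),onz(s,194.15,244.35,.064))
o,d=ray(t,163.55,208.05);o2,d2=ray(s,194.15,244.35)
A=np.stack([d,-d2],1);k=np.linalg.lstsq(A,o2-o,rcond=None)[0];print(o+d*k[0],o2+d2*k[1])
p=onz(t,163.55,208.05,.064);go(p[0],p[1],.05)
E
```

```text
[0.51644241 0.32646578 0.064     ] [0.51955133 0.32895836 0.064     ]
[0.51653583 0.32667012 0.06327388] [0.51930549 0.3291034  0.06431501]
clock 0.50 pos [0.2602 0.6228 0.25  ] yawY 67.3 j6 -0.04
tool delta [-0.3506 -0.1746  0.2   ] tilt [ 0. -0.]
```

Careful with the scale: shifts go in cm and turns go in units of 0.2 rad. That gives: -0.0174 m is -1.74, 0.04 m is 4.

```bash
echo '{"ticks":[[-3.53,-1.74,0,0,0,0],[-3.53,-1.74,0,0,0,0],[-3.53,-1.74,0,0,0,0],[-3.53,-1.74,0,0,0,0],[-3.53,-1.74,0,0,0,0],[-3.53,-1.74,0,0,0,0],[-3.53,-1.74,0,0,0,0],[-3.53,-1.74,0,0,0,0],[-3.53,-1.74,0,0,0,0],[-3.53,-1.74,0,0,0,0],[0,0,4,0,0,0],[0,0,4,0,0,0]]}' | python3 jog.py .085 30
python3 - <<'E'
from h import *
go(.518,.3277,.052)
E
```

```text
clock: 1.5
position: [0.5236, 0.3255, 0.1735]
tcp_rot: [[-0.921, 0.389, 0.009], [0.39, 0.921, 0.005], [-0.006, 0.008, -1.0]]
contact_force: [0.0, 0.6, -1.6]
finger_gap: 0.0853
finger_force: 0.0
clock 1.50 pos [0.5236 0.3255 0.1735] yawY 67.1 j6 -0.65
tool delta [ 0.0068 -0.0011  0.1214] tilt [0.0087 0.0047]
```

To row units: 0.03 m is 3.

```bash
echo '{"ticks":[[0,0,0,0,0,0],[0,0,0,0,0,0],[0,0,3,0,0,0],[0,0,3,0,0,0],[0,0,3,0,0,0],[0,0,0,0,0,0],[0,0,0,0,0,0]]}' | python3 jog.py
python3 - <<'E'
from h import *
go(.518,.3277,.052)
E
```

```text
clock: 2.08
position: [0.5186, 0.3268, 0.0809]
tcp_rot: [[-0.923, 0.384, -0.001], [0.384, 0.923, -0.0], [0.001, -0.001, -1.0]]
contact_force: [-0.1, 0.2, 0.4]
finger_gap: 0.0851
finger_force: 0.0
clock 2.08 pos [0.5186 0.3268 0.0809] yawY 67.4 j6 -0.65
tool delta [0.0009 0.0006 0.0289] tilt [-0.0007 -0.0004]
```

To row units: 0.015 m is 1.5, 0.014 m is 1.4.

```bash
echo '{"ticks":[[0,0,1.5,0,0,0],[0,0,1.4,0,0,0],[0,0,0,0,0,0],[0,0,0,0,0,0]]}' | python3 jog.py; echo '{"ticks":[[0,0,0,0,0,0],[0,0,0,0,0,0],[0,0,0,0,0,0],[0,0,0,0,0,0],[0,0,0,0,0,0],[0,0,0,0,0,0],[0,0,0,0,0,0],[0,0,0,0,0,0]]}' | python3 jog.py .03 30
```

```text
clock: 2.42
position: [0.5191, 0.3265, 0.052]
tcp_rot: [[-0.923, 0.385, 0.0], [0.385, 0.923, 0.0], [-0.0, 0.0, -1.0]]
contact_force: [0.1, -0.6, 1.4]
finger_gap: 0.0848
finger_force: 0.0
clock: 3.08
position: [0.5197, 0.3267, 0.0523]
tcp_rot: [[-0.923, 0.386, 0.002], [0.386, 0.923, 0.001], [-0.001, 0.002, -1.0]]
contact_force: [0.1, 0.9, 6.3]
finger_gap: 0.0471
finger_force: 30.7
```

To row units: -0.03 m is -3, 0.12 rad is 0.6.

```bash
echo '{"ticks":[[0,0,-3,0,0,0.6],[0,0,-3,0,0,0.6],[0,0,-3,0,0,0.6],[0,0,-3,0,0,0.6],[0,0,0,0,0,0.6],[0,0,0,0,0,0.6],[0,0,0,0,0,0.6],[0,0,0,0,0,0.6],[0,0,0,0,0,0.6],[0,0,0,0,0,0.6],[0,0,0,0,0,0.6],[0,0,0,0,0,0.6]]}' | python3 jog.py; echo '{"ticks":[[0,0,0,0,0,0],[0,0,0,0,0,0]]}' | python3 jog.py
python3 - <<'E'
from h import *
go(.5561,-.0590,.172,-16)
E
```

```text
clock: 4.08
position: [0.518, 0.3255, 0.1697]
tcp_rot: [[0.268, 0.964, -0.002], [0.964, -0.268, -0.001], [-0.002, -0.002, -1.0]]
contact_force: [0.3, 0.2, -3.1]
finger_gap: 0.0467
finger_force: 32.7
clock: 4.25
position: [0.5182, 0.3257, 0.17]
tcp_rot: [[0.259, 0.966, -0.002], [0.966, -0.259, -0.001], [-0.001, -0.001, -1.0]]
contact_force: [-0.5, 1.0, -2.7]
finger_gap: 0.0472
finger_force: 32.7
clock 4.25 pos [0.5182 0.3257 0.17  ] yawY -15.0 j6 0.78
tool delta [-0.3618  0.1361 -0.0017] tilt [-0.0016 -0.0011]
rz 0.0176 tool delta after turn [-0.3594  0.1425 -0.0017]
```

To row units: 0.0142 m is 1.42, -0.036 m is -3.6, 0.0176 rad is 0.088.

```bash
echo '{"ticks":[[0,0,0,0,0,0.088],[-3.6,1.42,0,0,0,0],[-3.6,1.42,0,0,0,0],[-3.6,1.42,0,0,0,0],[-3.6,1.42,0,0,0,0],[-3.6,1.42,0,0,0,0],[-3.6,1.42,0,0,0,0],[-3.6,1.42,0,0,0,0],[-3.6,1.42,0,0,0,0],[-3.6,1.42,0,0,0,0],[-3.6,1.42,0,0,0,0]]}' | python3 jog.py; echo '{"ticks":[[0,0,0,0,0,0],[0,0,0,0,0,0],[0,0,0,0,0,0],[0,0,0,0,0,0]]}' | python3 jog.py
python3 - <<'E'
from h import *
go(.5561,-.0590,.172,-16)
s=cap("side");t=cap("top")
a=crop(s,215,125,110,100,5);b=crop(t,225,165,90,75,5)
cv2.imwrite("pics/z4.png",cv2.resize(a,(500,450)) if 0 else a)
E
```

```text
clock: 5.17
position: [0.5546, -0.0611, 0.1711]
tcp_rot: [[0.277, 0.961, 0.0], [0.961, -0.277, -0.0], [0.0, 0.0, -1.0]]
contact_force: [1.0, 0.8, -3.2]
finger_gap: 0.0468
finger_force: 32.7
clock: 5.5
position: [0.5546, -0.0582, 0.1708]
tcp_rot: [[0.278, 0.961, -0.001], [0.961, -0.278, 0.001], [0.0, -0.001, -1.0]]
contact_force: [-0.6, 0.3, -2.7]
finger_gap: 0.0472
finger_force: 32.6
clock 5.50 pos [ 0.5546 -0.0582  0.1708] yawY -16.1 j6 0.13
tool delta [-0.0004  0.0017 -0.0012] tilt [-0.0006  0.0005]
rz -0.0021 tool delta after turn [-0.0004  0.0017 -0.0012]
```

View pics/z4.png

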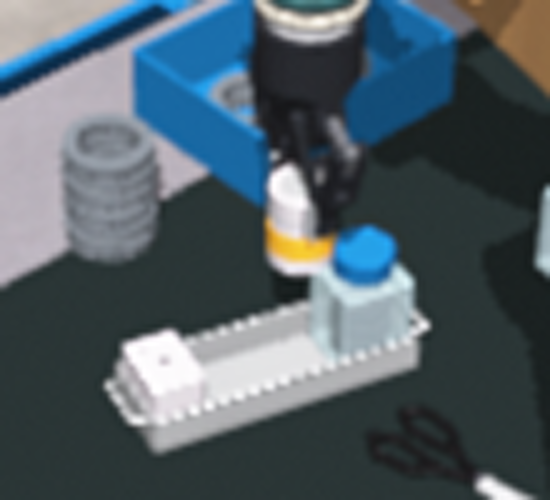

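Side view: the canister hangs over the slot. The tray's near rim runs crop (150,418) to (418,340), its bottom edge (155,455) to (418,368), and its far rim (205,338) to (310,300). I'll cross-check the tray pose from this.

Run:
```python
from h import *
s=cap("side")
h=cv2.cvtColor(s["image"],cv2.COLOR_RGB2HSV)
ex=np.array([.9613,-.2756]);ey=np.array([.2756,.9613])
P=lambda x,y,z:onz(s,215+(x+.5)/5-.5,125+(y+.5)/5-.5,z)[:2]
def sh(n,x,y,z):
    p=P(x,y,z);print(n,(x,y),p.round(4),"ex %.4f ey %.4f"%(p@ex,p@ey))
for q in((150,418),(418,340)):sh("near rim",*q,.03)
for q in((155,455),(418,368)):sh("near bottom",*q,0)
for q in((205,338),(310,300)):sh("far rim",*q,.03)
for q in((172,330),(205,368),(148,398),(118,347)):sh("block top",*q,.053)
sh("packed cap top",365,242,.103)
sh("handle L",108,385,.03);sh("handle R",430,322,.03)
```

```text
near rim (150, 418) [0.5676 0.0764] ex 0.5245 ey 0.2299
near rim (418, 340) [ 0.5002 -0.1272] ex 0.5159 ey 0.0156
near bottom (155, 455) [0.5598 0.0788] ex 0.5164 ey 0.2300
near bottom (418, 368) [ 0.5002 -0.1297] ex 0.5166 ey 0.0132
far rim (205, 338) [ 0.6059 -0.0094] ex 0.5850 ey 0.1580
far rim (310, 300) [ 0.5859 -0.0974] ex 0.5901 ey 0.0679
block top (172, 330) [0.6093 0.0197] ex 0.5802 ey 0.1869
block top (205, 368) [0.5627 0.0284] ex 0.5331 ey 0.1823
block top (148, 398) [0.5657 0.0794] ex 0.5219 ey 0.2322
block top (118, 347) [0.621  0.0612] ex 0.5801 ey 0.2300
packed cap top (365, 242) [ 0.5471 -0.1133] ex 0.5572 ey 0.0418
handle L (108, 385) [0.614  0.0772] ex 0.5689 ey 0.2434
handle R (430, 322) [ 0.5085 -0.1482] ex 0.5296 ey -0.0023
```

```bash
python3 - <<'E'
from h import *
go(.5569,-.0588,.0553,-16)
E
echo '{"ticks":[[0,0.2,0,0,0,0],[0,0,2.5,0,0,0],[0,0,2.5,0,0,0],[0,0,2.5,0,0,0],[0,0,2,0,0,0],[0,0,0,0,0,0],[0,0,0,0,0,0],[0,0,0,0,0,0]]}' | python3 jog.py
python3 - <<'E'
from h import *
go(.5569,-.0588,.0553,-16)
E
```

```text
clock 5.65 pos [ 0.5547 -0.0578  0.1709] yawY -16.1 j6 0.13
tool delta [-0.0004  0.0024  0.1156] tilt [-0.0002  0.0002]
rz -0.0011 tool delta after turn [-0.0004  0.0024  0.1156]
clock: 6.32
position: [0.5579, -0.0595, 0.0771]
tcp_rot: [[0.278, 0.961, 0.002], [0.961, -0.278, -0.0], [0.0, 0.002, -1.0]]
contact_force: [0.7, 0.3, -1.9]
finger_gap: 0.0471
finger_force: 32.6
clock 6.32 pos [ 0.5579 -0.0595  0.0771] yawY -16.2 j6 0.13
tool delta [ 0.0004 -0.0011  0.0218] tilt [ 0.0017 -0.0003]
rz -0.0026 tool delta after turn [ 0.0004 -0.0011  0.0218]
```

```bash
echo '{"ticks":[[0,0,1,0,0,0],[0,0,0.8,0,0,0],[0,0,0.3,0,0,0],[0,0,0,0,0,0],[0,0,0,0,0,0],[0,0,0.1,0,0,0],[0,0,0,0,0,0]]}' | python3 jog.py
```

```text
clock: 6.9
position: [0.5572, -0.0597, 0.0553]
tcp_rot: [[0.279, 0.96, 0.0], [0.96, -0.279, 0.0], [0.0, 0.0, -1.0]]
contact_force: [-2.8, 1.5, 7.9]
finger_gap: 0.0474
finger_force: 33.4
```

```bash
echo '{"ticks":[[0,0,0,0,0,0],[0,0,0,0,0,0],[0,0,0,0,0,0],[0,0,0,0,0,0],[0,0,0,0,0,0]]}' | python3 jog.py .085 30; echo '{"ticks":[[0,0,-2,0,0,0],[0,0,-3.5,0,0,0],[0,0,-3.5,0,0,0],[0,0,-3.5,0,0,0]]}' | python3 jog.py
python3 - <<'E'
from h import *
s=env.state();print(s["contact_force"],s["finger_gap"])
go(.490,-.3115,.20,-5)
E
```

```text
clock: 7.32
position: [0.5567, -0.0597, 0.0539]
tcp_rot: [[0.279, 0.96, -0.0], [0.96, -0.279, -0.0], [-0.0, -0.0, -1.0]]
contact_force: [0.3, -0.1, 0.8]
finger_gap: 0.0852
finger_force: 0.0
clock: 7.65
position: [0.5561, -0.0596, 0.1796]
tcp_rot: [[0.279, 0.96, -0.002], [0.96, -0.279, 0.0], [-0.0, -0.002, -1.0]]
contact_force: [0.6, -0.6, -0.2]
finger_gap: 0.0848
finger_force: 0.0
[ 0.64089854 -0.58506548 -0.17576657] 0.08478554332388978
clock 7.65 pos [ 0.5561 -0.0596  0.1796] yawY -16.2 j6 0.13
tool delta [-0.2603  0.0067 -0.0203] tilt [-0.0016  0.0002]
rz -0.1954 tool delta after turn [-0.2567 -0.0439 -0.0203]
```

```bash
echo '{"ticks":[[0,0,0,0,0,-0.4885],[0,0,0,0,0,-0.4885],[-3.67,-0.63,0,0,0,0],[-3.67,-0.63,0,0,0,0],[-3.67,-0.63,0,0,0,0],[-3.67,-0.63,0,0,0,0],[-3.67,-0.63,0,0,0,0],[-3.67,-0.63,0,0,0,0],[-3.67,-0.63,0,0,0,0]]}' | python3 jog.py; echo '{"ticks":[[0,0,0,0,0,0],[0,0,0,0,0,0],[0,0,2,0,0,0],[0,0,2,0,0,0],[0,0,0,0,0,0],[0,0,0,0,0,0]]}' | python3 jog.py
python3 - <<'E'
from h import *
go(.4905,-.3115,.06,-5)
s=cap("side"); t=cap("top")
cv2.imwrite("pics/z5.png",np.hstack([crop(s,305,120,65,80,6),crop(t,320,180,60,80,6)]))
E
```

```text
clock: 8.4
position: [0.4897, -0.3134, 0.1789]
tcp_rot: [[0.087, 0.996, 0.0], [0.996, -0.087, -0.0], [-0.0, 0.0, -1.0]]
contact_force: [0.5, -0.6, 0.4]
finger_gap: 0.0854
finger_force: 0.0
clock: 8.9
position: [0.4897, -0.3098, 0.1375]
tcp_rot: [[0.086, 0.996, -0.003], [0.996, -0.086, 0.003], [0.002, -0.003, -1.0]]
contact_force: [0.4, -0.2, 1.1]
finger_gap: 0.085
finger_force: 0.0
clock 8.90 pos [ 0.4897 -0.3098  0.1375] yawY -4.9 j6 -0.52
tool delta [-0.0018  0.0012  0.0775] tilt [-0.0031  0.0025]
rz 0.0014 tool delta after turn [-0.0018  0.0012  0.0775]
```

View pics/z5.png

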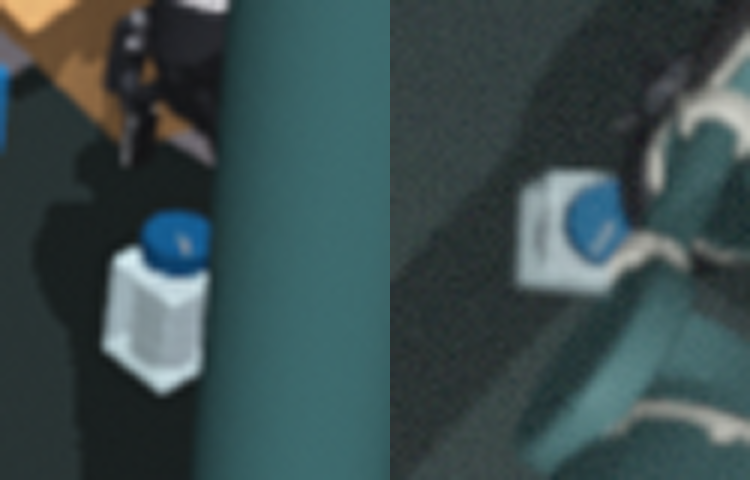

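The arm hides part of the view, but the jar is undisturbed and below the gripper, and the numbers agree, so I'm descending.

To row units: 0.02 m is 2, 0.018 m is 1.8.

```bash
echo '{"ticks":[[-0.15,0.1,2,0,0,0],[0,0,2,0,0,0],[0,0,1.8,0,0,0],[0,0,1.2,0,0,0],[0,0,0.7,0,0,0],[0,0,0,0,0,0],[0,0,0,0,0,0]]}' | python3 jog.py; echo '{"ticks":[[0,0,0,0,0,0],[0,0,0,0,0,0],[0,0,0,0,0,0],[0,0,0,0,0,0],[0,0,0,0,0,0],[0,0,0,0,0,0]]}' | python3 jog.py .04 30
```

```text
clock: 9.58
position: [0.4918, -0.3135, 0.0626]
tcp_rot: [[0.087, 0.996, 0.001], [0.996, -0.087, -0.0], [-0.0, 0.001, -1.0]]
contact_force: [-0.0, -0.5, -0.6]
finger_gap: 0.0851
finger_force: 0.0
clock: 10.08
position: [0.4924, -0.3141, 0.0634]
tcp_rot: [[0.087, 0.996, 0.002], [0.996, -0.087, -0.001], [-0.001, 0.002, -1.0]]
contact_force: [0.6, -0.1, 6.6]
finger_gap: 0.0557
finger_force: 34.1
```

To row units: -0.03 m is -3, -0.025 m is -2.5, 0.098 rad is 0.49.

```bash
echo '{"ticks":[[0,0,-1,0,0,0],[0,0,-2.5,0,0,0],[0,0,-3,0,0,0],[0,0,-3,0,0,0],[0,0,-3,0,0,0.49],[0,0,-1,0,0,0.49],[0,0,0,0,0,0],[0,0,0,0,0,0]]}' | python3 jog.py .04 45
python3 - <<'E'
from h import *
go(.5723,-.0049,.195,-16)
E
```

```text
clock: 10.75
position: [0.491, -0.3132, 0.197]
tcp_rot: [[0.277, 0.961, -0.0], [0.961, -0.277, -0.0], [-0.0, -0.0, -1.0]]
contact_force: [0.4, -0.3, -3.5]
finger_gap: 0.0556
finger_force: 49.6
clock 10.75 pos [ 0.491  -0.3132  0.197 ] yawY -16.1 j6 -0.33
tool delta [ 0.3187 -0.0072  0.002 ] tilt [-0.0001 -0.    ]
rz -0.0013 tool delta after turn [ 0.3188 -0.0068  0.002 ]
```

```bash
echo '{"ticks":[[2,-0.07,0,0,0,0],[3.5,-0.07,0,0,0,0],[3.5,-0.07,0,0,0,0],[3.5,-0.07,0,0,0,0],[3.5,-0.07,0,0,0,0],[3.5,-0.07,0,0,0,0],[3.5,-0.07,0,0,0,0],[3.5,-0.07,0,0,0,0],[3.5,-0.07,0,0,0,0],[1.7,-0.07,0,0,0,0],[0,0,0,0,0,0],[0,0,0,0,0,0]]}' | python3 jog.py; echo '{"ticks":[[0,0,2,0,0,0],[0,0,2,0,0,0],[0,0,2,0,0,0],[0,0,1.5,0,0,0],[0,0,0,0,0,0],[0,0,0,0,0,0],[0,0,0,0,0,0]]}' | python3 jog.py
python3 - <<'E'
from h import *
go(.5723,-.0049,.12,-16)
s=cap("side"); t=cap("top")
cv2.imwrite("pics/z6.png",np.hstack([crop(s,220,120,80,100,5),crop(t,235,165,72,100,5)]))
E
```

```text
clock: 11.75
position: [0.5714, -0.006, 0.1941]
tcp_rot: [[0.275, 0.961, -0.005], [0.961, -0.275, -0.0], [-0.002, -0.005, -1.0]]
contact_force: [0.0, -0.3, -2.9]
finger_gap: 0.0556
finger_force: 49.5
clock: 12.33
position: [0.5732, -0.0079, 0.1222]
tcp_rot: [[0.28, 0.96, -0.0], [0.96, -0.28, -0.0], [-0.0, -0.0, -1.0]]
contact_force: [0.6, 0.3, -2.1]
finger_gap: 0.0551
finger_force: 49.3
clock 12.33 pos [ 0.5732 -0.0079  0.1222] yawY -16.3 j6 0.23
tool delta [ 0.0027 -0.0017  0.0022] tilt [-0.0002 -0.0002]
rz -0.0045 tool delta after turn [ 0.0027 -0.0017  0.0022]
```

View pics/z6.png

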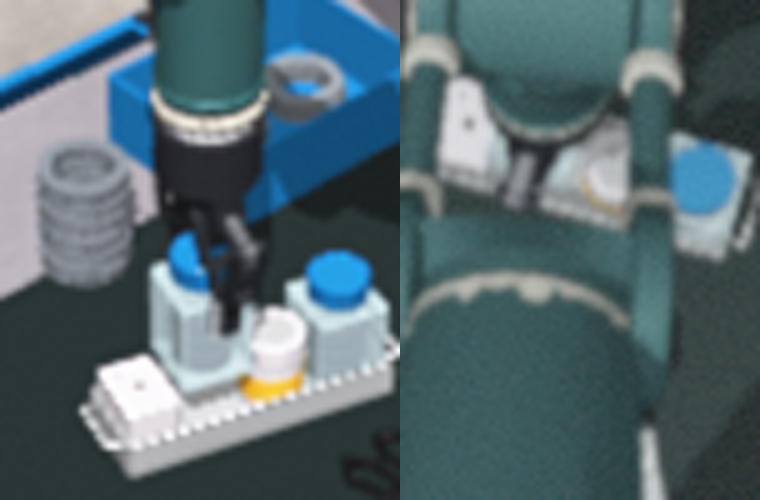

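Jar base corners in the side crop: nearest (180,392), right (248,370), left (155,365). The canister top is at (278,332), and the block top's right-hand edge runs (137,357) to (178,400).

Run:
```python
from h import *
s=cap("side")
ex=np.array([.9613,-.2756]);ey=np.array([.2756,.9613])
def sh(n,x,y,z):
    p=onz(s,220+(x+.5)/5-.5,120+(y+.5)/5-.5,z)[:2];print(n,p.round(4),"ex %.4f ey %.4f"%(p@ex,p@ey))
zb=env.state()["position"][2]-.063;print(zb)
for q in((180,392),(248,370),(155,365)):sh("jar base",*q,zb)
for q in((152,265),):sh("jar top L",*q,zb+.078)
sh("canister",278,332,.067)
sh("blk",137,357,.053);sh("blk",178,400,.053)
sh("packed cap",340,268,.103); sh("packed body near",298,385,.03)
```

```text
0.06046987288776537
jar base [0.5574 0.033 ] ex 0.5267 ey 0.1853
jar base [ 0.5427 -0.0194] ex 0.5270 ey 0.1309
jar base [0.5909 0.0277] ex 0.5604 ey 0.1895
jar top L [0.6068 0.0162] ex 0.5789 ey 0.1828
canister [ 0.5535 -0.0588] ex 0.5483 ey 0.0961
blk [0.6124 0.0267] ex 0.5814 ey 0.1944
blk [0.558  0.0343] ex 0.5270 ey 0.1868
packed cap [ 0.5463 -0.1125] ex 0.5562 ey 0.0424
packed body near [ 0.5307 -0.059 ] ex 0.5264 ey 0.0895
```

To row units: -0.001 m is -0.1, 0.008 m is 0.8, 0.004 rad is 0.02.

```bash
echo '{"ticks":[[-0.25,-0.1,0,0,0,0.02],[0,0,0.8,0,0,0],[0,0,0.6,0,0,0],[0,0,0,0,0,0],[0,0,0,0,0,0]]}' | python3 jog.py; echo '{"ticks":[[0,0,0.8,0,0,0],[0,0,0.8,0,0,0],[0,0,0.4,0,0,0],[0,0,0,0,0,0],[0,0,0,0,0,0]]}' | python3 jog.py
```

```text
clock: 12.9
position: [0.5706, -0.009, 0.1069]
tcp_rot: [[0.283, 0.959, -0.002], [0.959, -0.283, 0.0], [-0.0, -0.002, -1.0]]
contact_force: [0.7, -0.5, -2.9]
finger_gap: 0.0554
finger_force: 49.4
clock: 13.32
position: [0.5709, -0.0091, 0.0871]
tcp_rot: [[0.283, 0.959, -0.002], [0.959, -0.283, 0.0], [-0.0, -0.002, -1.0]]
contact_force: [-0.7, 0.2, -2.1]
finger_gap: 0.0552
finger_force: 49.4
```

```bash
echo '{"ticks":[[0,0,0.7,0,0,0],[0,0,0.7,0,0,0],[0,0,0.4,0,0,0],[0,0,0,0,0,0],[0,0,0,0,0,0]]}' | python3 jog.py; echo '{"ticks":[[0,0,0.15,0,0,0],[0,0,0.15,0,0,0],[0,0,0,0,0,0],[0,0,0,0,0,0]]}' | python3 jog.py
```

```text
clock: 13.73
position: [0.571, -0.0092, 0.0693]
tcp_rot: [[0.283, 0.959, -0.001], [0.959, -0.283, 0.0], [-0.0, -0.001, -1.0]]
contact_force: [1.0, -0.3, -2.7]
finger_gap: 0.0554
finger_force: 49.4
clock: 14.07
position: [0.5716, -0.0092, 0.0671]
tcp_rot: [[0.283, 0.959, 0.0], [0.959, -0.283, -0.0], [0.0, 0.0, -1.0]]
contact_force: [0.4, 0.6, -1.7]
finger_gap: 0.0557
finger_force: 49.4
```

To row units: 0.001 m is 0.1.

```bash
echo '{"ticks":[[0,0,0.1,0,0,0],[0,0,0.1,0,0,0],[0,0,0,0,0,0],[0,0,0,0,0,0]]}' | python3 jog.py; echo '{"ticks":[[0,0,0.05,0,0,0],[0,0,0,0,0,0],[0,0,0,0,0,0]]}' | python3 jog.py
```

```text
clock: 14.4
position: [0.5719, -0.0092, 0.0665]
tcp_rot: [[0.283, 0.959, 0.0], [0.959, -0.283, -0.0], [0.0, 0.0, -1.0]]
contact_force: [-3.4, 1.2, 6.0]
finger_gap: 0.0556
finger_force: 50.3
clock: 14.65
position: [0.5719, -0.0091, 0.0665]
tcp_rot: [[0.283, 0.959, 0.0], [0.959, -0.283, -0.0], [0.0, 0.0, -1.0]]
contact_force: [-4.9, 0.7, 8.9]
finger_gap: 0.0553
finger_force: 50.8
```

```bash
echo '{"ticks":[[0,0,0,0,0,0],[0,0,0,0,0,0],[0,0,0,0,0,0],[0,0,0,0,0,0],[0,0,0,0,0,0]]}' | python3 jog.py .085 30; echo '{"ticks":[[0,0,-2,0,0,0],[0,0,-2.5,0,0,0],[0,0,-2.5,0,0,0],[0,0,-2.5,0,0,-0.6],[0,0,0,0,0,-0.6],[0,0,0,0,0,-0.6],[0,0,0,0,0,-0.6],[0,0,0,0,0,-0.6],[0,0,0,0,0,-0.6],[0,0,0,0,0,-0.6],[0,0,0,0,0,-0.6],[0,0,0,0,0,-0.6]]}' | python3 jog.py;echo '{"ticks":[[0,0,0,0,0,-0.6],[0,0,0,0,0,-0.6],[0,0,0,0,0,-0.6],[0,0,0,0,0,-0.6],[0,0,0,0,0,-0.6],[0,0,0,0,0,-0.6],[0,0,0,0,0,-0.6],[0,0,0,0,0,-0.6],[0,0,0,0,0,-0.6],[0,0,0,0,0,-0.6],[0,0,0,0,0,-0.6],[0,0,0,0,0,-0.6]]}' | python3 jog.py
python3 - <<'E'
from h import *
go(.5723,-.0064,.108)
s=cap("side"); t=cap("top")
cv2.imwrite("pics/z7.png",np.hstack([crop(s,220,120,80,100,5),crop(t,235,165,72,100,5)]))
E
```

```text
clock: 15.07
position: [0.5716, -0.0092, 0.0644]
tcp_rot: [[0.283, 0.959, 0.0], [0.959, -0.283, -0.0], [0.0, 0.0, -1.0]]
contact_force: [1.1, -0.4, -0.1]
finger_gap: 0.0846
finger_force: 0.0
clock: 16.07
position: [0.5714, -0.0092, 0.1592]
tcp_rot: [[-0.716, 0.698, -0.0], [0.698, 0.716, -0.0], [0.0, -0.0, -1.0]]
contact_force: [0.2, -0.7, 0.1]
finger_gap: 0.085
finger_force: 0.0
clock: 17.07
position: [0.5714, -0.0092, 0.1592]
tcp_rot: [[-0.785, -0.619, -0.0], [-0.619, 0.785, 0.0], [0.0, 0.0, -1.0]]
contact_force: [0.3, 0.3, 0.1]
finger_gap: 0.085
finger_force: 0.0
clock 17.07 pos [ 0.5714 -0.0092  0.1592] yawY 128.3 j6 -2.30
tool delta [-0.0024  0.0016  0.0512] tilt [-0.0004  0.    ]
```

View pics/z7.png

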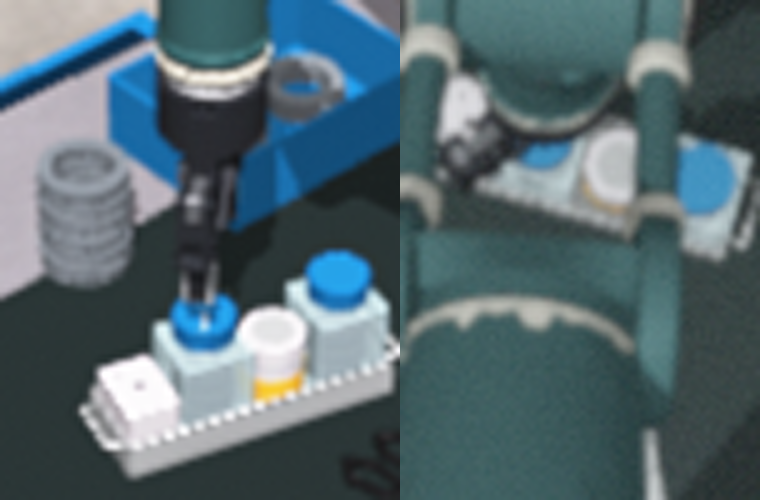

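Everything stands in the tray: block, jar with its cap at crop (205,320), canister and packed jar. I'll measure the cap centre against the packed cap.

Run:
```python
from h import *
s=cap("side");h=cv2.cvtColor(s["image"],cv2.COLOR_RGB2HSV)
m=((h[...,0]>95)&(h[...,0]<112)&(h[...,1]>120)&(h[...,2]>90)).astype(np.uint8)
ex=np.array([.9613,-.2756]);ey=np.array([.2756,.9613])
m[:165]=0
n,l,st,ce=cv2.connectedComponentsWithStats(m)
for i in range(1,n):
    if st[i][4]>40 and 230<ce[i][0]<300:
        x,y,w,hh,a=st[i]; p=onz(s,x+(w-1)/2,y+(hh-1)/2,.094)[:2]; print(st[i],p.round(4),p@ex,p@ey)
print(env.state()["position"]@ex if 0 else np.array(env.state()["position"])[:2]@ex,np.array(env.state()["position"])[:2]@ey)
```

```text
[281 170  14  12 135] [ 0.5446 -0.1109] 0.5540477035266672 0.04346929258039795
[254 179  14  11 118] [ 0.5742 -0.005 ] 0.553408925885925 0.15340739667495693
0.5518477651717637 0.1486875725544605
```

Careful with the scale: shifts go in cm and turns go in units of 0.2 rad. That gives: 0.02 m is 2, 0.01 m is 1.

```bash
echo '{"ticks":[[-0.37,0.24,0,0,0,0],[0,0,2,0,0,0],[0,0,2,0,0,0],[0,0,1,0,0,0],[0,0,0.25,0,0,0],[0,0,0,0,0,0],[0,0,0,0,0,0],[0,0,0,0,0,0]]}' | python3 jog.py; echo '{"ticks":[[0,0,0,0,0,0],[0,0,0,0,0,0],[0,0,0,0,0,0],[0,0,0,0,0,0],[0,0,0,0,0,0],[0,0,0,0,0,0],[0,0,0,0,0,0]]}' | python3 jog.py .03 40
python3 - <<'E'
from h import *
s=env.state();print(s["torque"],s["contact_force"],s["finger_gap"],s["effort"][5])
go(.5728,-.005,.106)
E
```

```text
clock: 17.88
position: [0.574, -0.005, 0.1082]
tcp_rot: [[-0.789, -0.614, 0.002], [-0.614, 0.789, -0.0], [-0.002, -0.001, -1.0]]
contact_force: [0.8, 0.1, -1.0]
finger_gap: 0.0849
finger_force: 0.0
clock: 18.47
position: [0.5735, -0.0051, 0.1078]
tcp_rot: [[-0.789, -0.615, 0.001], [-0.615, 0.789, -0.0], [-0.001, -0.001, -1.0]]
contact_force: [-0.7, -0.6, 4.8]
finger_gap: 0.0443
finger_force: 40.5
[-0.08709181  0.25373183 -0.00312993] [-0.69193209 -0.60975224  4.83791159] 0.0442697867332353 -0.0017876915444503538
clock 18.47 pos [ 0.5735 -0.0051  0.1078] yawY 127.9 j6 -2.28
tool delta [0.0005 0.0005 0.0018] tilt [ 0.0011 -0.0001]
```

To row units: 0.0001 m is 0.01, 0.12 rad is 0.6.

```bash
echo '{"ticks":[[0,0,0.01,0,0,0.6],[0,0,0.01,0,0,0.6],[0,0,0.01,0,0,0.6],[0,0,0.01,0,0,0.6],[0,0,0.01,0,0,0.6],[0,0,0.01,0,0,0.6],[0,0,0.01,0,0,0.6],[0,0,0.01,0,0,0.6],[0,0,0.01,0,0,0.6],[0,0,0.01,0,0,0.6],[0,0,0.01,0,0,0.6],[0,0,0.01,0,0,0.6]]}' | python3 jog.py
cat > st.py <<'E'
from h import *
s=env.state();R=np.array(s["tcp_rot"]);print("yaw %.3f j6 %.3f eff6 %.3f"%(np.arctan2(R[1,1],R[0,1]),s["joints"][5],s["effort"][5]),"tq",np.round(s["torque"],3),"F",np.round(s["contact_force"],1))
E
python3 st.py; echo '{"ticks":[[0,0,0.01,0,0,0.5],[0,0,0.01,0,0,0.5],[0,0,0.01,0,0,0.5],[0,0,0.01,0,0,0.5],[0,0,0.01,0,0,0.5]]}' | python3 jog.py; python3 st.py
```

```text
clock: 19.47
position: [0.5734, -0.0056, 0.1068]
tcp_rot: [[-0.709, 0.706, 0.001], [0.706, 0.709, -0.001], [-0.001, -0.0, -1.0]]
contact_force: [-1.7, -2.4, 8.0]
finger_gap: 0.0444
finger_force: 40.5
yaw 0.787 j6 -0.839 eff6 -1.425 tq [-0.372  0.357  0.106] F [-1.7 -2.4  8. ]
clock: 19.88
position: [0.5733, -0.0057, 0.1064]
tcp_rot: [[-0.284, 0.959, 0.001], [0.959, 0.284, -0.001], [-0.001, 0.0, -1.0]]
contact_force: [-2.8, -2.6, 8.2]
finger_gap: 0.0446
finger_force: 40.7
yaw 0.288 j6 -0.340 eff6 -1.177 tq [-0.394  0.527  0.086] F [-2.8 -2.6  8.2]
```

```bash
for i in 1; do echo '{"ticks":[[0,0,0.01,0,0,0.5],[0,0,0.01,0,0,0.5],[0,0,0.01,0,0,0.5],[0,0,0.01,0,0,0.5]]}' | python3 jog.py | head -1; done; python3 st.py; echo '{"ticks":[[0,0,0.01,0,0,0.5],[0,0,0.01,0,0,0.5],[0,0,0.01,0,0,0.5],[0,0,0.01,0,0,0.5]]}' | python3 jog.py | head -1; python3 st.py
```

```text
clock: 20.22
yaw -0.112 j6 0.060 eff6 -1.178 tq [-0.388  0.651  0.088] F [-3.8 -2.3  9.3]
clock: 20.55
yaw -0.512 j6 0.460 eff6 -1.090 tq [-0.041  0.296  0.177] F [-1.3 -1.4  8.4]
```

To row units: 0.08 rad is 0.4.

```bash
echo '{"ticks":[[0,0,0,0,0,0.4]]}' | python3 jog.py | head -1; python3 st.py; echo '{"ticks":[[0,0,0,0,0,0.4],[0,0,0,0,0,0]]}' | python3 jog.py | head -1; python3 st.py
```

```text
clock: 20.63
yaw -0.591 j6 0.539 eff6 -0.514 tq [-0.184  0.471  0.333] F [-2.3 -1.1  8.3]
clock: 20.8
yaw -0.666 j6 0.615 eff6 2.172 tq [-0.189  0.481  1.36 ] F [-3.4 -1.9  9.2]
```

```bash
echo '{"ticks":[[0,0,0,0,0,0],[0,0,0,0,0,0],[0,0,0,0,0,0],[0,0,0,0,0,0]]}' | python3 jog.py | head -1; python3 st.py
python3 - <<'E'
from h import *
s=cap("side");cv2.imwrite("pics/b0.png",s["image"][:,:,::-1])
E
for k in 1 2 3 4; do echo '{"ticks":[[0,0,0,0,0,-0.3]]}' | python3 jog.py >/dev/null; python3 st.py; done
```

```text
clock: 21.13
yaw -0.663 j6 0.612 eff6 1.318 tq [-0.188  0.528  1.282] F [-2.4 -2.2  9.4]
yaw -0.604 j6 0.553 eff6 1.596 tq [-0.304  0.488  0.201] F [-3.2 -2.7  8.7]
yaw -0.544 j6 0.492 eff6 0.664 tq [-0.37   0.501 -0.064] F [-2.6 -2.8 10.4]
yaw -0.484 j6 0.432 eff6 0.667 tq [-0.366  0.494 -0.046] F [-3.9 -2.8 10.6]
yaw -0.424 j6 0.372 eff6 0.669 tq [-0.295  0.522 -0.09 ] F [-2.3 -2.7  8.3]
```

```bash
for k in 1 2 3; do echo '{"ticks":[[0,0,0,0,0,-0.3]]}' | python3 jog.py >/dev/null; python3 st.py; done; echo '{"ticks":[[0,0,-0.01,0,0,-0.5],[0,0,-0.01,0,0,-0.5],[0,0,-0.01,0,0,-0.5],[0,0,-0.01,0,0,-0.5],[0,0,-0.01,0,0,-0.5],[0,0,-0.01,0,0,-0.5],[0,0,-0.01,0,0,-0.5],[0,0,-0.01,0,0,-0.5],[0,0,-0.01,0,0,-0.5]]}' | python3 jog.py |head -1; python3 st.py
python3 - <<'E'
from h import *
s=cap("side");cv2.imwrite("pics/b1.png",s["image"][:,:,::-1])
a=cv2.imread("pics/b0.png")[165:215,235:300];b=s["image"][165:215,235:300,::-1]
cv2.imwrite("pics/z8.png",np.hstack([cv2.resize(i,None,fx=6,fy=6,interpolation=cv2.INTER_CUBIC) for i in(a,b)]))
E
```

```text
yaw -0.364 j6 0.312 eff6 0.670 tq [-0.278  0.565 -0.101] F [-3.5 -1.6  9. ]
yaw -0.304 j6 0.252 eff6 0.670 tq [-0.36   0.535 -0.09 ] F [-2.1 -1.1  9.9]
yaw -0.244 j6 0.192 eff6 0.670 tq [-0.378  0.537 -0.033] F [-2.6 -2.   9.5]
clock: 22.52
yaw 0.658 j6 -0.710 eff6 1.168 tq [-0.334  0.249 -0.119] F [-0.4 -1.6  8.3]
```

View pics/z8.png

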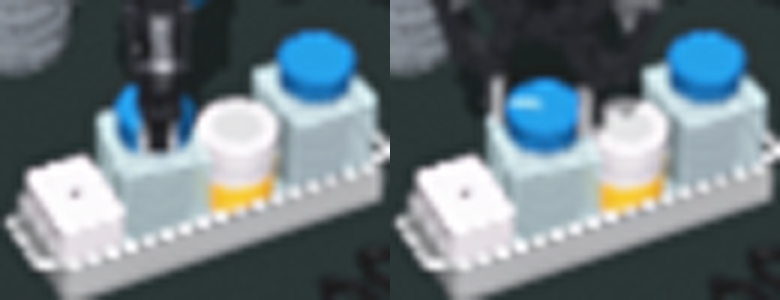

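Cap and gripper have turned together: the white line is now visible at crop (525,103), pointing left from the cap centre, and all four items still stand. The remaining turn to yaw 1.157 covers any jar play between 0 and 0.3 rad.

To row units: -0.0001 m is -0.01, -0.1 rad is -0.5.

```bash
echo '{"ticks":[[0,0,0,0,0,-0.5],[0,0,-0.01,0,0,-0.5],[0,0,-0.01,0,0,-0.5],[0,0,-0.01,0,0,-0.5],[0,0,0,0,0,-0.5],[0,0,0,0,0,0],[0,0,0,0,0,0],[0,0,0,0,0,0]]}' | python3 jog.py; python3 st.py
python3 - <<'E'
from h import *
s=cap("side");t=cap("top")
b=s["image"][165:215,235:300,::-1]
cv2.imwrite("pics/z9.png",cv2.resize(b,None,fx=12,fy=12,interpolation=cv2.INTER_CUBIC))
E
```

```text
clock: 23.23
position: [0.5741, -0.0055, 0.1072]
tcp_rot: [[-0.914, 0.406, 0.002], [0.406, 0.914, -0.001], [-0.003, 0.0, -1.0]]
contact_force: [-1.8, -1.6, 6.8]
finger_gap: 0.0444
finger_force: 40.6
yaw 1.153 j6 -1.205 eff6 0.059 tq [-0.299  0.185  0.071] F [-1.8 -1.6  6.8]
```

View pics/z9.png

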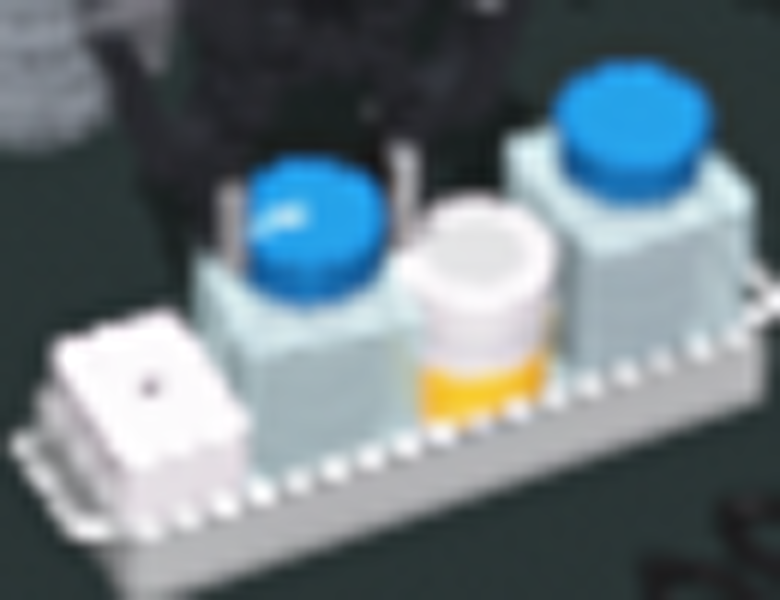

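The white line runs from the cap centre at (316,202) to about (262,222). The jar's shoulder corners are at (197,252), (250,328) and (415,303). I'll compute the cap angle relative to the jar.

Run:
```python
from h import *
s=cap("side");P=lambda x,y,z:onz(s,235+(x+.5)/12-.5,165+(y+.5)/12-.5,z)[:2]
a=lambda v:np.degrees(np.arctan2(v[1],v[0]))
print("marker",a(P(262,222,.104)-P(316,202,.104)))
f,l,r=P(250,328,.081),P(197,252,.081),P(415,303,.081)
print("jar x by left",a(l-f),"y by right",a(f-r)-90,np.linalg.norm(l-f),np.linalg.norm(f-r))
# packed jar for control
f,l,r=P(575,235,.081),P(507,140,.081),P(752,195,.081);print("packed",a(l-f),a(f-r)-90)
```

```text
marker 78.25557453077694
jar x by left -15.997942882784333 y by right -28.394702408655597 0.03763169658705976 0.05047364480668142
packed -17.768817309959484 -22.443105506243057
```

```bash
echo '{"ticks":[[0,0,0,0,0,0],[0,0,0,0,0,0],[0,0,0,0,0,0],[0,0,0,0,0,0]]}' | python3 jog.py | tail -2; python3 -c "
from cell import env
print(env.finish_job())"
```

```text
finger_gap: 0.0442
finger_force: 40.6
the job is handed in; nothing more can be done
None
```

The canister and jar are packed upright in the tray, the cap was bottomed and then backed off by about 1.45–1.75 rad (not measured exactly), the gripper is still holding it at about 40 N, and the job is handed in; no verdict was returned.

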